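Click the film stage's index dial round to the yellow plug and lock it

ROBOT

A 6-joint arm with a two-finger parallel gripper is mounted at the origin on the work surface. World frame = base frame: x ahead of the robot, y to its left, z up, the work surface at z = 0. Lengths are in m, angles in rad, forces in N, time in s.
With the tool pointing down it reaches from about 0.275 to 0.775 m from the base axis. Payload 14.6 kg.
Tool frame: the origin (TCP) lies at the very end of the fingers, on their centre line; the grasp point (between the pads) lies 19 mm behind it (ctrl.pinch_z is the z of the grasp point in the tool frame, in m); z points along the fingers, y is the line along which they close (so a half turn about z gives the same grasp; the last joint's range is limited). The gripper opens to 85 mm and grips with 20 to 120 N. Pads are 22 mm wide; open, the fingers measure 114 mm over their backs; the gripper's body (76 mm by 85 mm) begins 54 mm behind the grasp point. The pads swing forward as they close: fully open they stand 13 mm farther back than shut.
Start: joints at [1.048, 0.263, -0.048, 1.259, 0, 1.415], TCP at [0.189, 0.49, 0.231] pointing down, gripper open.
Joint ranges: [-2.65, 2.65], [-0.89, 1.7], [-1.18, 1.37], [-2.13, 2.11], [-1.35, 1.29], [-3.14, 3.14]. Speed limits (rad/s): [1.89, 1.89, 2.57, 2.79, 3.14, 3.14].

INTERFACE

Orientations are given as a 3x3 rotation matrix whose columns are the frame's x, y, z axes.
In Python, from cell import ctrl, monitor, imaging gives the robot as it stands. The module is installed in compiled form; this text tells all that it offers. Calls block until the motion is done:
- ctrl.move_ptp(position, orientation): joint-space move of the TCP to a pose.
- ctrl.movel(position, ori=None, v=0.15, contact_N=None): straight line of the TCP; ori=None keeps the orientation; v is the mean speed in m/s. With contact_N (N) it stops when the force on the tool has changed by that much, and returns True; else False.
- ctrl.move_joints(angles): joint-space move.
- ctrl.ungrasp() and ctrl.close(squeeze=None): open the fingers fully, or close them until they stop; squeeze is the grip in N (None keeps the last).
- ctrl.hold(seconds).
- ctrl.inverse_kinematics(position, orientation): joint angles nearest the present ones, or None.
- monitor.sense(): the state.
- imaging.camera(name): name is "side" or "top"; returns a dict with "frame" (420x560x3 uint8, red, green, blue), "fx", "fy", "cx", "cy" (pixels), "camera_from_world" (4x4, takes a point from world to camera coordinates). Camera axes: x right, y up, looking along -z (the intrinsics and any distortion apply to the point x, -y, -z); pixel columns grow to the right and rows downward; lengths in m; the calibration is good to about 2 mm. A picture is of the moment at which its call begins. There is no depth.
A pose or a line that the arm cannot do raises ctrl.PlanningError and nothing moves.
- ctrl.finish_job(): hands the job in; it is judged then, once.
The state is a dict: "clock": time; "joints": joint angles; "qvel": joint speeds; "effort": joint torques, N m; "position": TCP position; "orientation": TCP orientation; "wrist_force": force on the tool from outside, world axes, zero at the start; "torque": the same for the moment, N m; "gripper_width": finger opening in m; "grasp_force": force on a finger pad.
Only numpy, scipy, OpenCV 4.12 (cv2) and the standard library are available. Lean on these libraries where they do the work, as an engineer would, in place of code of your own. Each camera call takes 0.05 s, during which the arm holds its last target. There are 200 camera calls.

TASK

Release the index dial of the film inspection stage by pushing its red lock bar all the way out, away from the dial. Then push the dial round clockwise by its brass peg, click by click, until its white pointer rests in the click that faces the yellow plug, never turning it a click too far, and push the red bar fully home again. Leave the film guide, lens pot, bushing and gear standing where they are.

Things in the scene. Friction and masses are not known exactly. Their poses are not given: they have to be found in the camera images.
- stage: fixed grey steel deck 25 mm high, turned up to 0.6 rad. Origin on the bench under the dial's axis; z up. In its frame the deck spans x -95 to 200, y -125 to 95 mm; a steel pillar (diameter 20, top 170 mm above the bench) stands at x 105, y -20 mm and carries an arm and black loupe out to x 190 mm, 125 to 170 mm above the bench
- dial (a joint): turn of the black index dial, rad: 0 at the start (at its stop, in a click), growing clockwise from above. Click k lies at k*pi/6; end stop just past click 8. A sprung detent: about 6 N at the peg gets it over the hump half way between clicks, then it snaps on by itself into the next click and stays. The red lock bar, when home, blocks it
- dial_axis (a point): centre of the dial's top face. The dial is a black disc of diameter 116 mm, its top 35 mm above the bench; a flat steel hub cap of diameter 28 mm rises 6 mm more
- dial_peg (a point): top centre of the brass peg: upright, diameter 14 mm, 45 mm from the dial's axis, from 35 to 68 mm above the bench. The white pointer stripe runs from the hub through the peg to the rim: same direction. In the stage frame the peg lies at 210 degrees at the start (counted counter-clockwise from x), at 210 - 30 k degrees in click k
- lock (a joint): slide of the red lock bar, m: 0 fully home (dial locked, as at the start), 0.02 fully out (dial free). It moves along the stage's -y axis, straight away from the dial, with about 3 N of friction, and stays where it is left. It goes home only when the dial rests in a click
- lock_bar (a point): top centre of the lock bar: 84 mm long (stage x), 12 mm thick (stage y), standing on the deck, top 63.5 mm above the bench; home at stage x 0, y -85 mm, out at y -105 mm. Can be pushed anywhere along its length, outward on the face toward the dial, inward on the outer face. Home, it leaves 21 mm to the dial's rim; above the dial's face is free
- mark: yellow plug, a fixed disc of diameter 18 mm, 8 mm high, on the deck beside the dial: it marks the wanted setting. Origin at its underside. It sits in one of four places 75 mm from the dial's axis, those the pointer faces at click 3, 4, 5 or 6; equal grey plugs sit in the other three
- slot3 (a point): plug place that the pointer faces at click 3: a point on the deck's top, 75 mm from the dial's axis
- slot4 (a point): plug place that the pointer faces at click 4: a point on the deck's top, 75 mm from the dial's axis
- slot5 (a point): plug place that the pointer faces at click 5: a point on the deck's top, 75 mm from the dial's axis
- slot6 (a point): plug place that the pointer faces at click 6: a point on the deck's top, 75 mm from the dial's axis
- film_guide: clear acrylic film guide, loose: base 40 x 34 x 10 mm with an upright plate 40 x 8 mm, 125 mm tall in all. Origin at the centre of its underside. It, the pot, bushing and gear stand on the bench close round the stage, in any order, in its frame at about (68, -187), (-68, -187), (-10, 145) and (-140, -10) mm
- lens_pot: blue plastic lens cleaning pot, loose, diameter 58 mm, 62 mm tall. Origin at the centre of its underside
- bushing: brass bushing, loose upright ring, diameter 34 mm, 32 mm tall. Origin at the centre of its underside
- gear: steel gear lying flat, loose, diameter 69 mm, 24 mm tall at the hub. Origin at the centre of its underside
Things that resemble listed ones, but are neither listed nor needed, are in the scene too. There is more than one size of the bushing; the one meant has the size given above. Of the things that look like the film_guide, take the one that is farthest to the robot's left at the start.

How it is judged:
On the way, in this order (a step that is already met when the one before it is completed fails the run):
1. the red lock bar is pushed fully out while the dial still stands at its start (value of joint lock above 0.017 m and value of joint dial below 0.2 rad), for 0.1 s.
2. with the bar still out, the dial rests in the click facing the yellow plug (((horizontal distance between mark and slot3 below 0.01 m and value of joint dial between 1.4508 and 1.6908 rad) or (horizontal distance between mark and slot4 below 0.01 m and value of joint dial between 1.9744 and 2.2144 rad) or (horizontal distance between mark and slot5 below 0.01 m and value of joint dial between 2.498 and 2.738 rad) or (horizontal distance between mark and slot6 below 0.01 m and value of joint dial between 3.0216 and 3.2616 rad)) and value of joint lock above 0.015 m and velocity of joint dial between -0.1 and 0.1 rad/s), for 0.3 s.
At the end, for the whole second after the job is handed in: The dial rests within 0.12 rad of the click that faces the yellow plug, the red lock bar is home to within 3 mm, and the four bystanders stand upright within 15 mm of where they were (((horizontal distance between mark and slot3 below 0.01 m and value of joint dial between 1.4508 and 1.6908 rad) or (horizontal distance between mark and slot4 below 0.01 m and value of joint dial between 1.9744 and 2.2144 rad) or (horizontal distance between mark and slot5 below 0.01 m and value of joint dial between 2.498 and 2.738 rad) or (horizontal distance between mark and slot6 below 0.01 m and value of joint dial between 3.0216 and 3.2616 rad)) and value of joint lock below 0.003 m and velocity of joint dial between -0.1 and 0.1 rad/s and distance of each of film_guide, lens_pot, bushing, gear from where it was at the start of the episode below 0.015 m and angle between each of film_guide, lens_pot, bushing, gear's own z axis and vertical below 0.2 rad); the robot touches nothing.
It fails at once if the dial is turned more than half a click past the one facing the yellow plug ((horizontal distance between mark and slot3 below 0.01 m and value of joint dial above 1.8326 rad) or (horizontal distance between mark and slot4 below 0.01 m and value of joint dial above 2.3562 rad) or (horizontal distance between mark and slot5 below 0.01 m and value of joint dial above 2.8798 rad) or (horizontal distance between mark and slot6 below 0.01 m and value of joint dial above 3.4034 rad)).
It fails at once if the clear acrylic film guide is moved more than 15 mm or tipped over (distance of film_guide from where it was at the start of the episode above 0.015 m or angle between film_guide's own z axis and vertical above 0.5 rad).
It fails at once if the blue lens cleaning pot is moved more than 15 mm or tipped over (distance of lens_pot from where it was at the start of the episode above 0.015 m or angle between lens_pot's own z axis and vertical above 0.5 rad).
It fails at once if the brass bushing is moved more than 15 mm or tipped over (distance of bushing from where it was at the start of the episode above 0.015 m or angle between bushing's own z axis and vertical above 0.5 rad).
It fails at once if the steel gear is moved more than 15 mm or tipped over (distance of gear from where it was at the start of the episode above 0.015 m or angle between gear's own z axis and vertical above 0.5 rad).
It also fails if it takes over 51 s, if anything falls off the work surface, if the arm or the gripper's body presses on something with over 40 N, if the wrist force passes 120 N, or if a joint passes its speed limit or range.

## Working session

There is one attempt and no reset: what is moved stays moved. The work goes in short steps, each a Python script; the robot and the scene stay as the last script left them, time stands still between calls to the robot, and variables do not carry over. Pictures are saved under pics/ and viewed, at most 10 in all, crops included, and the job is handed in when it is done.

```bash
mkdir -p pics; python3 - <<'E'
from cell import ctrl, monitor, imaging
import cv2, numpy as np
for n in ("top","side"):
    c=imaging.camera(n); cv2.imwrite(f"pics/{n}0.png",c["frame"][:,:,::-1])
    np.savez(f"{n}0.npz",**{k:v for k,v in c.items()})
    print(n,[k for k in c],c["fx"],c["cx"],c["cy"],np.round(c["camera_from_world"],3).tolist())
print(monitor.sense()["clock"])
E
```

```text
top ['frame', 'fx', 'fy', 'cx', 'cy', 'camera_from_world'] 538.6818372758011 274.2369822316056 222.21017266372303 [[-0.158, -0.987, -0.005, 0.107], [0.96, -0.155, 0.233, -0.538], [-0.231, 0.032, 0.972, -0.82], [0.0, 0.0, 0.0, 1.0]]
side ['frame', 'fx', 'fy', 'cx', 'cy', 'camera_from_world'] 499.03780349505763 273.9997181582349 211.52563739828148 [[0.881, -0.473, -0.023, -0.465], [0.312, 0.543, 0.78, -0.264], [-0.357, -0.694, 0.625, -0.719], [0.0, 0.0, 0.0, 1.0]]
0.1
```

View pics/top0.png

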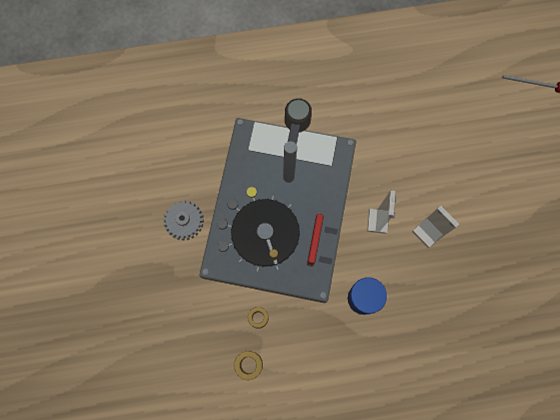

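View pics/side0.png

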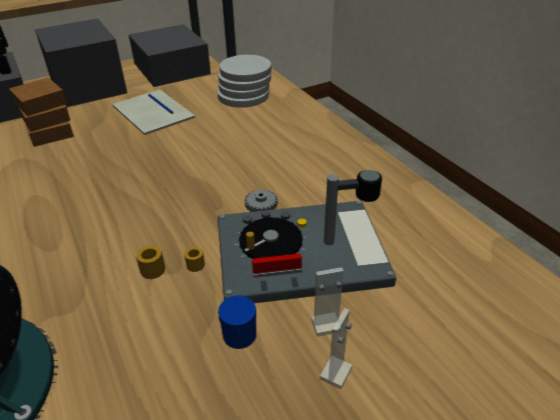

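The top view shows the dial at (265,231), with the hub there too, and the peg at about (273,254). The red bar is at (316,239), with its outer side to the right. The yellow plug is at (251,192), and the grey plugs are at (232,205), (222,224) and (223,246).

What could be mistaken for what:
- **Bushing:** small (258,317) or large (248,365).
- **Film guide:** (382,212) is farther left than (435,227), so it is the listed one.
- **Yellow plug:** only one.

Next I measure.

```bash
cat > h.py <<'E'
import numpy as np, cv2
def ray(c,uv,z):
    M=np.array(c["camera_from_world"]);R,t=M[:3,:3],M[:3,3]
    d=np.array([(uv[0]-c["cx"])/c["fx"],-(uv[1]-c["cy"])/c["fy"],-1.])
    o=-R.T@t; d=R.T@d; return o+d*(z-o[2])/d[2]
def proj(c,p):
    M=np.array(c["camera_from_world"]);q=M[:3,:3]@p+M[:3,3]
    return np.array([c["cx"]+c["fx"]*q[0]/-q[2],c["cy"]-c["fy"]*q[1]/-q[2]])
def blob(m,near=None):
    n,l,s,ce=cv2.connectedComponentsWithStats(m.astype(np.uint8))
    i=max(range(1,n),key=lambda i:s[i,4]); return ce[i],s[i,4],l==i
def hsv(c): return cv2.cvtColor(np.array(c["frame"]),cv2.COLOR_RGB2HSV)
E
python3 - <<'E'
from h import *
from cell import monitor
S=monitor.sense();print(np.round(S["orientation"],3).tolist(),S["clock"])
C={n:{k:v for k,v in np.load(f"{n}0.npz").items()} for n in("top","side")}
for n,c in C.items():
    h=hsv(c);H,Sa,V=h[...,0],h[...,1],h[...,2]
    roi=np.zeros(H.shape,bool)
    if n=="top": roi[180:275,225:335]=1
    else: roi[210:270,230:310]=1
    y,a,_=blob((H>22)&(H<33)&(Sa>180)&(V>120)&(roi if n=="side" else np.ones_like(roi))); print(n,"yellow",y,a,ray(c,y,.033))
    r,a,m=blob(((H<6)|(H>174))&(Sa>150)&(V>70)&roi)
    box=cv2.minAreaRect(np.argwhere(m)[:,::-1].astype(np.float32)); print("red",r,a,box)
    d,a,m=blob((V<45)&roi)
    cn=max(cv2.findContours(m.astype(np.uint8),0,1)[0],key=cv2.contourArea)
    e=cv2.fitEllipse(cv2.convexHull(cn)); print("dial",e,ray(c,e[0],.035))
    pts=np.array([ray(c,p[0],.035)[:2] for p in cv2.convexHull(cn)],np.float32)
    print(" circ",cv2.minEnclosingCircle(pts))
    p,a,m=blob((H>12)&(H<24)&(Sa>120)&(V>60)&roi&(cv2.dilate((V<45).astype(np.uint8),np.ones((9,9)))>0)); print("peg",p,a,ray(c,p,.068),ray(c,p,.05))
    q=c["frame"][170:290,190:350] if n=="top" else c["frame"][190:290,210:400]
    cv2.imwrite(f"pics/{n}c.png",cv2.resize(q[:,:,::-1],None,fx=4,fy=4,interpolation=2))
E
```

```text
[[-0.933, 0.36, -0.0], [0.36, 0.933, -0.001], [0.0, -0.001, -1.0]] 0.1Traceback (most recent call last):
  File "<stdin>", line 10, in <module>
  File "h.py", line 11, in blob
    i=max(range(1,n),key=lambda i:s[i,4]); return ce[i],s[i,4],l==i
ValueError: max() iterable argument is empty
```

```bash
cat > m.py <<'E'
from h import *
C={n:{k:v for k,v in np.load(f"{n}0.npz").items()} for n in("top","side")}
for n,c in C.items():
    h=hsv(c);H,Sa,V=[h[...,i].astype(int) for i in range(3)]
    q=c["frame"][170:290,190:350] if n=="top" else c["frame"][190:290,210:400]
    cv2.imwrite(f"pics/{n}c.png",cv2.resize(q[:,:,::-1],None,fx=4,fy=4,interpolation=2))
    for P in ([(251,192),(273,254),(316,239),(250,240)] if n=="top" else [(302,222),(250,241),(278,262),(255,232)]): print(P,h[P[1],P[0]])
    def t(name,f):
        try: f()
        except Exception as e: print(name,"fail",e)
    roi=np.zeros(H.shape,bool)
    if n=="top": roi[180:275,215:335]=1
    else: roi[210:280,230:312]=1
    def yel():
        y,a,_=blob((H>20)&(H<35)&(Sa>170)&(V>100)&roi); print(n,"yellow",y,a,ray(c,y,.033))
    def red():
        r,a,m=blob(((H<8)|(H>172))&(Sa>130)&(V>60)&roi)
        print("red",r,a,cv2.minAreaRect(np.argwhere(m)[:,::-1].astype(np.float32)))
    def dial():
        d,a,m=blob((V<48)&roi)
        cn=cv2.convexHull(max(cv2.findContours(m.astype(np.uint8),0,1)[0],key=cv2.contourArea))
        e=cv2.fitEllipse(cn); print("dial",e,ray(c,e[0],.035))
        pts=np.array([ray(c,p[0],.035)[:2] for p in cn],np.float32); print(" circ",cv2.minEnclosingCircle(pts))
    def peg():
        k=np.zeros_like(roi); 
        if n=="top":k[244:264,262:284]=1
        else:k[228:255,242:258]=1
        p,a,m=blob((H>8)&(H<28)&(Sa>90)&(V>50)&k); yy,xx=np.where(m);print("peg",p,a,xx.min(),xx.max(),yy.min(),yy.max(),ray(c,p,.068),ray(c,p,.05))
    for f in (yel,red,dial,peg): t(f.__name__,f)
E
python3 m.py
```

```text
(251, 192) [ 28 141 174]
(273, 254) [ 21 126 132]
(316, 239) [  1 170 156]
(250, 240) [30  6 45]
yel fail max() iterable argument is empty
red [315.11396011 238.33048433] 351 ((315.111328125, 238.2396240234375), (7.064393520355225, 49.819332122802734), 10.619654655456543)
dial ((264.8451843261719, 232.43136596679688), (66.94161224365234, 67.85918426513672), 96.57160949707031) [0.53959285 0.0380597  0.035     ]
 circ ((0.5406012535095215, 0.03802607208490372), 0.05833097919821739)
peg [273.18918919 253.85135135] 74 269 277 249 259 [0.49527966 0.03065986 0.068     ] [0.4984743  0.03026883 0.05      ]
(302, 222) [ 25 255 188]
(250, 241) [ 21 207  53]
(278, 262) [  0 250  56]
(255, 232) [110  55  14]
side yellow [301.4        221.37777778] 45 [0.61534638 0.051368   0.033     ]
red [276.14469453 258.52733119] 311 ((276.4546203613281, 258.5763244628906), (6.498520851135254, 49.57341766357422), 83.8844985961914)
dial ((269.48529052734375, 237.2832794189453), (48.66337966918945, 64.74346923828125), 89.35670471191406) [0.54002502 0.03923452 0.035     ]
 circ ((0.5425235033035278, 0.04492035508155823), 0.06785748153924942)
peg [250.21212121 238.85858586] 99 246 254 231 249 [0.49256827 0.01893367 0.068     ] [0.50059864 0.03747533 0.05      ]
```

View pics/topc.png

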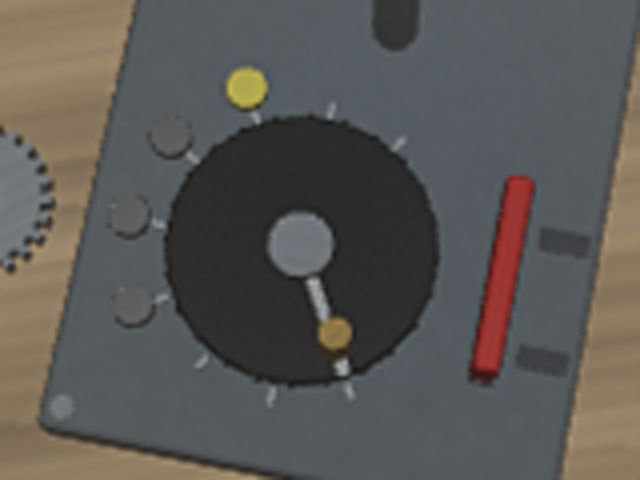

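The crop shows the yellow plug at crop pixel (246,88), beside the seventh tick, which is click 6. The pointer stands at tick 0, and the bar is at (502,277). Both the peg and the plug give a stage yaw of about -20°, with radii of 45 and 76 mm as specified. I'll check against the bar and push it out.

```bash
cat >> h.py <<'E'
PSI=np.radians(-20.2); O=np.array([.5403,.0383])
def w(x,y,z):
    c,s=np.cos(PSI),np.sin(PSI); return [O[0]+(c*x-s*y)/1000,O[1]+(s*x+c*y)/1000,z]
def ori(deg):  # tool down, tool x at stage angle deg
    a=np.radians(deg)+PSI; c,s=np.cos(a),np.sin(a); return np.array([[c,s,0],[s,-c,0],[0,0,-1.]])
def st(p):
    d=np.array(p[:2])-O; c,s=np.cos(PSI),np.sin(PSI); return np.round(np.array([c*d[0]+s*d[1],-s*d[0]+c*d[1]])*1000,1)
E
cat > s1.py <<'E'
from h import *
from cell import ctrl, monitor, imaging
c={k:v for k,v in np.load("top0.npz").items()}
a,b=[st(ray(c,p,.0635)) for p in((320.2,215),(311,263))]; print("bar ends",a,b,"yaw err",np.degrees(np.arctan2(*(a-b)[::-1])))
assert abs((a+b)[1]/2+85)<6
ctrl.close(30)
ctrl.move_ptp(w(0,-48,.15),ori(270))
ctrl.movel(w(0,-48,.046),v=.12)
s=monitor.sense();print(s["clock"],st(s["position"]),s["joints"])
print(ctrl.movel(w(0,-75,.046),v=.05,contact_N=2),st(monitor.sense()["position"]))
print(ctrl.movel(w(0,-93,.046),v=.04,contact_N=25))
s=monitor.sense();print(s["clock"],st(s["position"]),s["wrist_force"])
for n in("top","side"):
    k=imaging.camera(n); cv2.imwrite(f"pics/{n}1.png",cv2.resize(k["frame"][150:310,180:400,::-1],None,fx=3,fy=3))
E
python3 s1.py
```

```text
bar ends [ 39.6 -86. ] [-41.8 -85.2] yaw err -0.5630853551953324
4.2667 [  0.4 -47.9] [-1.68425542e-01  3.89301236e-01 -3.98343821e-01  7.82306123e-01
 -7.43410355e-06 -1.38675847e+00]
True [ -0.1 -70.9]
True
5.2333 [ -0.4 -87. ] [ 2.85991986 10.28333066  3.6009757 ]
```

View pics/side1.png

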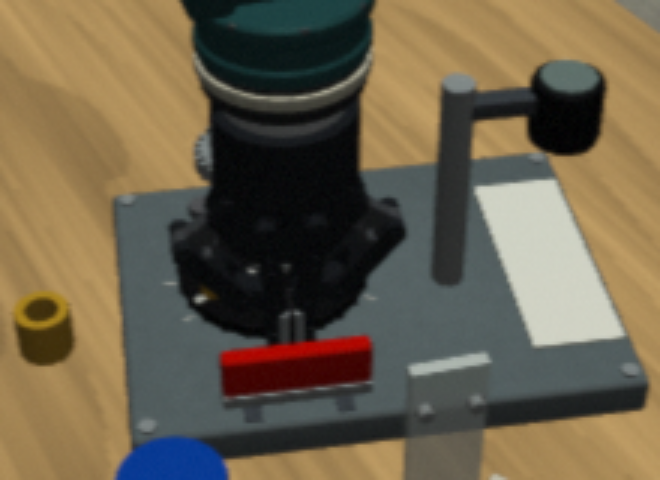

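View pics/top1.png

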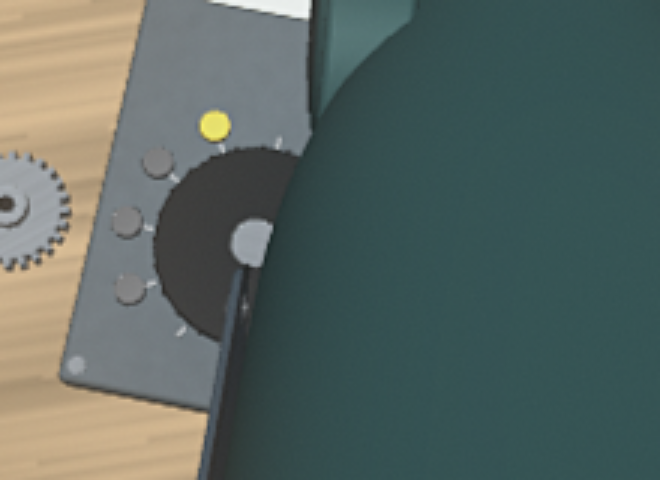

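The side view shows the bar, with its top edge at about (296,345) in the crop, moved outward by most of its travel. I'll push again with a higher stop force and measure the shift of the red blob.

```bash
cat > s2.py <<'E'
from h import *
from cell import ctrl, monitor, imaging
c0={k:v for k,v in np.load("side0.npz").items()}
def bar(c):
    h=hsv(c);H,S,V=[h[...,i].astype(int) for i in range(3)]
    roi=np.zeros(H.shape,bool);roi[225:300,235:320]=1
    r,a,m=blob(((H<8)|(H>172))&(S>130)&(V>40)&roi); return st(ray(c,r,.05)),a
if __name__=="__main__":
    print("before",bar(c0)); print("now",bar(imaging.camera("side")))
    print(ctrl.movel(w(0,-95,.046),v=.03,contact_N=35))
    s=monitor.sense();print(s["clock"],st(s["position"]),s["wrist_force"])
    print("after",bar(imaging.camera("side")))
E
python3 s2.py
```

```text
before (array([  0.8, -81.8]), np.int32(751))
now (array([   0.6, -102.2]), np.int32(766))
True
5.6167 [ -0.4 -87. ] [ 3.88642898 11.0878354   2.62008831]
after (array([   0.6, -102.2]), np.int32(764))
```

The bar moved 20 mm, so it is fully out. Now I push the peg over the first click and check.

```bash
cat >> h.py <<'E'
def behind(turn,gap=19.):  # finger pose whose face touches the peg when the dial is at turn (deg)
    t=np.radians(210-turn); p=45*np.array([np.cos(t),np.sin(t)]); u=np.array([np.sin(t),-np.cos(t)])
    q=p-gap*u; return w(q[0],q[1],.046), ori(300-turn)
def arc(ctrl,a,b,v=.05,step=8):
    for t in np.linspace(a,b,int(np.ceil(abs(b-a)/step))+1)[1:]:
        p,o=behind(t); ctrl.movel(p,o,v=v)
E
cat > s3.py <<'E'
from h import *
from cell import ctrl, monitor, imaging
for t in range(0,173,8): 
    p,o=behind(t); assert ctrl.inverse_kinematics(p,o) is not None,t
ctrl.movel(w(-10,-70,.046),v=.1)
p,o=behind(0,30); ctrl.movel(p,o,v=.1)
p,o=behind(6); print(ctrl.movel(p,o,v=.03,contact_N=3))
s=monitor.sense(); d=np.array(s["position"][:2])-np.array(behind(0)[0][:2]); print("touch, mm from nominal",np.linalg.norm(d)*1e3,st(s["position"]),st(behind(0)[0]),s["wrist_force"],s["clock"])
arc(ctrl,0,22)
s=monitor.sense();print(s["clock"],s["wrist_force"])
ctrl.movel(*behind(10,22),v=.1)
for n in("top","side"):
    k=imaging.camera(n); np.savez(f"{n}2.npz",**k)
    cv2.imwrite(f"pics/{n}2.png",cv2.resize(k["frame"][180:280,200:350,::-1],None,fx=5,fy=5))
E
python3 s3.py
```

```text
True
touch, mm from nominal 2.9952685984762497 [-32.1 -37.6] [-29.5 -39. ] [ 0.34192966 -2.31170708  2.4206423 ] 7.1667
7.9667 [-0.47750929 -0.80797381  0.79288057]
```

View pics/side2.png

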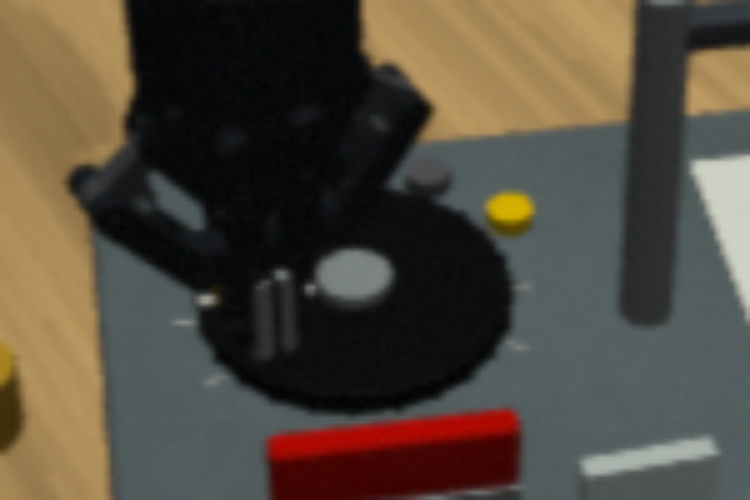

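The pointer's rim end shows at crop (207,299) and its hub end at (308,288), so the dial has turned about one click. I'll convert that to an angle.

```bash
python3 - <<'E'
from h import *
c={k:v for k,v in np.load("side2.npz").items()}
for q in((207,299),(308,288)):
    s=st(ray(c,(200+q[0]/5,180+q[1]/5),.035)); print(s,np.hypot(*s),"turn",(210-np.degrees(np.arctan2(s[1],s[0])))%360)
E
```

```text
[-52.2   2.4] 52.25514328752721 turn 32.63243486898648
[-15.    2.3] 15.175308893067054 turn 38.71745696459965
```

The dial is in click 1. Next I push on to click 5 and check.

```bash
cat > s4.py <<'E'
from h import *
from cell import ctrl, monitor, imaging
arc(ctrl,10,142)
s=monitor.sense();print(s["clock"],s["wrist_force"],st(s["position"]),st(behind(142)[0]))
ctrl.movel(*behind(132,22),v=.1)
for n in("top","side"):
    k=imaging.camera(n); np.savez(f"{n}3.npz",**k)
    cv2.imwrite(f"pics/{n}3.png",cv2.resize(k["frame"][180:280,200:350,::-1],None,fx=5,fy=5))
E
python3 s4.py
```

```text
13.3 [0.03841474 0.38634307 0.2964055 ] [-0.7 48.8] [-0.8 48.8]
```

View pics/side3.png

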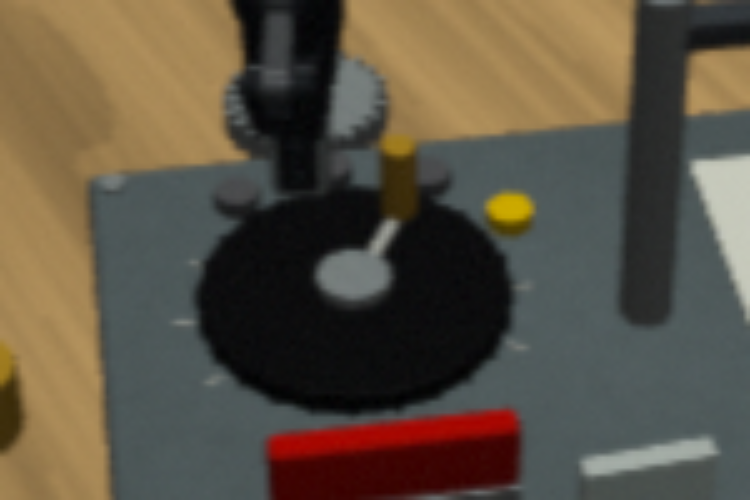

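The pointer, with the peg base at (400,215), faces the third grey plug at (434,175), so this is click 5. One more push takes it to click 6; then I lift and look.

```bash
cat > s5.py <<'E'
from h import *
from cell import ctrl, monitor, imaging
arc(ctrl,132,150,v=.05)
arc(ctrl,150,171,v=.03,step=6)
s=monitor.sense();print(s["clock"],s["wrist_force"])
p,o=behind(160,22); ctrl.movel(p,o,v=.1); ctrl.movel([p[0],p[1],.13],v=.15)
k=imaging.camera("side"); np.savez("side4.npz",**k)
cv2.imwrite("pics/side4.png",cv2.resize(k["frame"][180:280,200:350,::-1],None,fx=5,fy=5))
E
python3 s5.py
```

```text
15.75 [ 0.1037388  -0.22177412  0.22311624]
```

View pics/side4.png

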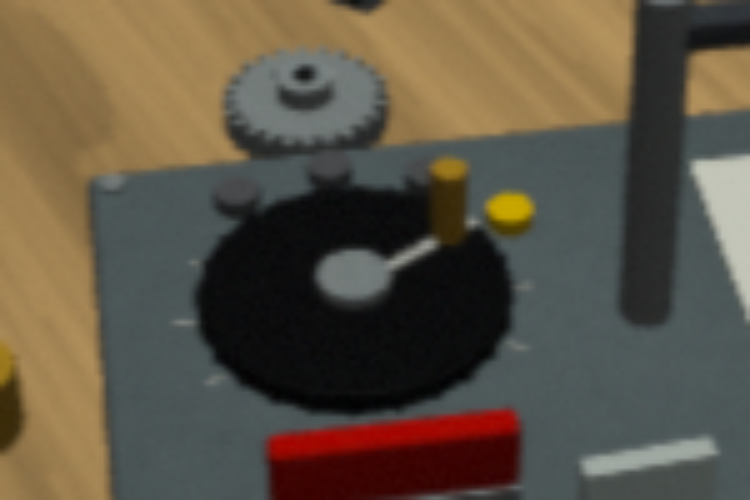

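The pointer now faces the yellow plug, with the peg base at (450,240) and the plug at (510,213), so this is click 6. Now I push the bar home.

```bash
cat > s6.py <<'E'
from h import *
from s2 import bar
from cell import ctrl, monitor, imaging
ctrl.movel(w(-20,-132,.13),ori(90),v=.15)
print("down contact",ctrl.movel(w(-20,-132,.046),v=.1,contact_N=8))
print(ctrl.movel(w(-20,-110,.046),v=.04,contact_N=25),st(monitor.sense()["position"]))
print(ctrl.movel(w(-20,-96,.046),v=.03,contact_N=25))
s=monitor.sense();print(s["clock"],st(s["position"]),s["wrist_force"])
ctrl.movel(w(-20,-128,.046),v=.1); ctrl.movel(w(-20,-128,.16),v=.15)
ctrl.movel(w(-20,-60,.25),v=.15)
k=imaging.camera("side"); print("bar",bar(k),"home was -81.8")
cv2.imwrite("pics/side5.png",k["frame"][150:410,120:420,::-1].repeat(2,0).repeat(2,1))
print(monitor.sense()["clock"])
E
python3 s6.py
```

```text
down contact False
False [ -20.2 -109.8]
True
20.3333 [ -20.2 -100.6] [-3.66426949 -8.89279105  5.94418058]
bar (array([  0.8, -81.7]), np.int32(752)) home was -81.8
22.6167
```

View pics/side5.png

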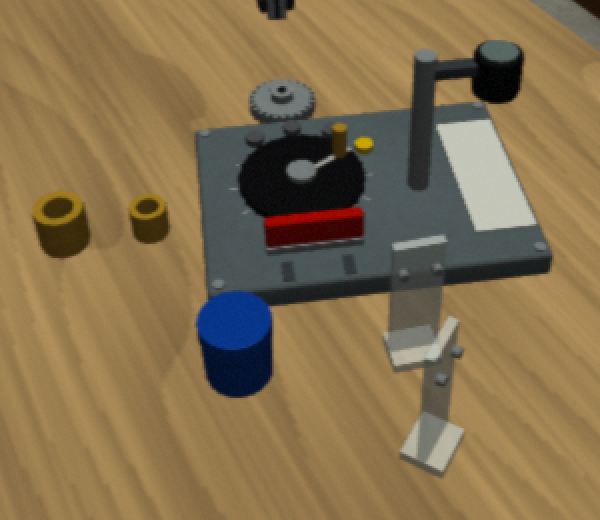

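The bar is home at (314,228), the pointer faces the yellow plug at (364,145), and all the bystanders are standing in place.

```bash
python3 -c "
from cell import ctrl
print(ctrl.finish_job())"
```

```text
the job is handed in; nothing more can be done
None
```

I handed the job in after about 23 s of robot time: the dial rests in click 6 facing the yellow plug, the red bar is fully home, and no bystander was disturbed, though the hand-in returned no verdict.

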